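# Set the part shuttle under the air nozzle

## Task

Two identical cleaning jigs stand on the bench; one holds the flat printed disc with holes, the other a tall sleeve. On the jig with the disc, push the red paddle with the fingertips until its sprung shuttle meets the end stop, then let go and back away, so that the shuttle springs back and latches on its stop pin at mid position, with the disc under the nozzle. Do not touch the disc, and leave the other jig and everything else on the bench as they are.

Things in the scene. Friction and masses are not known exactly. Their poses are not given: they have to be found in the camera images.
- paddle_a (a point): Upright red push paddle at the robot-side end of the shuttle that carries the disc (the one to push): plate 50 mm wide (y), 8 mm thick, 26 to 78 mm above the bench; moves with the shuttle. This point: centre of its flat push face, which looks along its own -x; pushed along its own +x. At the start bare bench lies behind the face and the base begins 34 mm ahead of it.
- shuttle_a (a joint): Shuttle that carries the disc, slide, m: 0 sprung home (towards the robot, as at the start), 0.060 against the end stop. Return spring 4 N at 0, 8 N at 0.030, 12 N at 0.060; damped; a jerk of some N near 0.028 as the pin drops. Past about 0.032 the stop pin drops behind the shuttle's tooth: let go beyond there, it returns and stays latched at 0.030 (mid); let go sooner, it returns to 0.
- pin_a (a joint): Stop pin of that jig (steel, yellow cap, 65 mm up; in a blue bracket on the jig's +y side, 43 mm along -x of the jig's origin, 36 mm along +y), slide, m: 0 down, about 0.010 while it rides over the tooth. It works by itself under its spring; it need not be touched.
- jig_a: Cleaning jig, the one with the disc, fixed: aluminium base 230 x 124 mm, 12 mm thick; dark side rails 32 mm high, 49 to 59 mm either side of the middle; steel post 125 mm tall (40 mm along +x, 78 mm along -y) carrying a brass air nozzle, tip 78 mm up, over y = 0. Origin on the bench at the jig's middle; +x is the push direction of its shuttle, z up.
- seat_a (a point): Middle of the round black seat (rim 6 mm high) on the shuttle of jig_a, at the level on which the disc lies (26 mm above the bench); 144 mm ahead of the paddle's push face; moves with the shuttle.
- disc_center (a point): Centre of the printed grey metal disc, 56 mm diameter, 20 mm high, with one middle hole and four small holes; it lies loose in the seat of jig_a, its centre 36 mm above the bench.
- paddle_b (a point): Upright red push paddle at the robot-side end of the other shuttle, with the sleeve (to be left alone): plate 50 mm wide (y), 8 mm thick, 26 to 78 mm above the bench; moves with the shuttle. This point: centre of its flat push face, which looks along its own -x; pushed along its own +x. At the start bare bench lies behind the face and the base begins 34 mm ahead of it.
- shuttle_b (a joint): Shuttle of the other jig, slide, m: 0 home, to be left there.
- jig_b: Cleaning jig, the one with the sleeve (leave alone), fixed: aluminium base 230 x 124 mm, 12 mm thick; dark side rails 32 mm high, 49 to 59 mm either side of the middle; steel post 125 mm tall (40 mm along +x, 78 mm along -y) carrying a brass air nozzle, tip 78 mm up, over y = 0. Origin on the bench at the jig's middle; +x is the push direction of its shuttle, z up.
- sleeve: Grey tube, 36 mm diameter, 42 mm high, standing loose in the seat of jig_b. Origin at its underside.
- slotted: Loose slotted grey disc, 44 mm diameter, 12 mm high, on the bench between the jigs, towards the robot. Origin at its underside.
- slotted2: Another loose slotted disc of that size, to the right of the jigs.
- big_ring: Loose grey ring, 110 mm diameter, 18 mm high, far to the right of the jigs. Origin at its underside.
- bush: Loose grey bush, 34 mm diameter, 35 mm high, to the robot's left. Origin at its underside.
- brush: Loose cleaning brush lying on the bench, to the robot's right. Origin at its underside.
- spray: White bottle with a blue cap, 48 mm diameter, 130 mm high, to the left of the jigs. Origin at its underside.
- disc: The same disc; origin at the centre of its underside.
There are look-alikes about, which are no part of the job. What is shaped like the disc but brown is not meant.

How it is judged:
By the outcome, as a careful person would: the job done as asked, in the order asked, and still so for the second after the job is handed in, with the robot touching nothing.
It also fails if it takes over 35 s, if anything falls off the work surface, if the arm or the gripper's body presses on something with over 40 N, if the wrist force passes 120 N, or if a joint passes its speed limit or range.

## Robot

A 7-joint arm with a two-finger parallel gripper is mounted at the origin on the work surface. World frame = base frame: x ahead of the robot, y to its left, z up, the work surface at z = 0. Lengths are in m, angles in rad, forces in N, time in s.
With the tool pointing down it reaches from about 0.4 to 0.875 m from the base axis. Payload 4.4 kg.
Tool frame: the origin (TCP) lies between the finger pads; the fingertips stand 19 mm ahead of it and the grasp point (between the pads) is the TCP; z points along the fingers, y is the line along which they close (so a half turn about z gives the same grasp; the last joint's range is limited). The gripper opens to 85 mm and grips with 20 to 120 N. Pads are 22 mm wide; open, the fingers measure 114 mm over their backs; the gripper's body (76 mm by 85 mm) begins 54 mm behind the grasp point. The pads swing forward as they close: fully open they stand 13 mm farther back than shut.
Start: joints at [1.279, 0.628, 0.038, 1.517, -0.027, 0.996, -0.02], TCP at [0.146, -0.634, 0.25] pointing down, gripper open.
Joint ranges: [-3.06, 3.06], [-0.37, 2.12], [-1.25, 1.32], [0.18, 2.47], [-1.1, 4.24], [0.23, 1.98], [-2.94, 2.94]. Speed limits (rad/s): [2.57, 2.57, 3.14, 3.14, 3.14, 3.14, 3.14].

## Interface

Orientations are given as a unit quaternion [w, x, y, z].
In Python, from bench import * gives the robot as it stands.
- The arm moves only by the tool step_arm, never from a script. Its arguments are lists of equal length, an entry for each row: "offset": the shift along the tool's x, y, z as a fraction of full scale, a list of three; "spin": the turn about the tool's z as a fraction of full scale. In form: {"offset": [[dx, dy, dz], ...], "spin": [spin, ...]}. A call has 1 to 10 rows; each row shifts and turns the commanded pose from where the row before left it, along the tool's axes as they then stand; what a row does not reach is not made up. Full scale, the value 1, is 0.02 m for a shift and 0.08 rad for a turn. A row lasts 1/12 s, in which the tool goes at most 41.7 mm and 7.16 degrees, less where a joint would pass 70% of its speed; a pose out of reach is approached as far as the arm can. A call with a number of a shift or a turn outside -1 to 1 is refused whole. A call with a gripper value outside its range is refused whole. "grip" is the opening, from 0 (shut) to 1 (fully open), set as the call begins (left out, the last holds). The fingers move at their own pace and stop on an object; "newtons" is the grip in N (left out, the last holds). Time passes only in rows, so rows that do not move let the fingers close. It gives the time, the measured TCP pose, the force, the opening and the grip force at its end, in the units of the state.
- read_state(): the state, without advancing time (a new reading comes with each control period).
- grab_frame(name): name is "side" or "top"; returns the picture (384x512x3 uint8, red, green, blue); there is no depth.
- camera_model(name): a dict with "fx", "fy", "cx", "cy" (pixels), "rvec" (rotation vector, rad) and "tvec" (3), from world to camera coordinates, as OpenCV has them. Camera axes: x right, y down, z forward; pixel columns grow to the right and rows downward; lengths in m; the calibration is good to about 2 mm. A picture is of the moment at which its call begins. camera_model takes no time and is no camera call.
- hand_in(): hands the job in; it is judged then, once.
The state is a dict: "time": time; "qpos": joint angles; "qvel": joint speeds; "tau": joint torques, N m; "tool_pos": TCP position; "tool_rot": TCP orientation; "force": force on the tool from outside, world axes, zero at the start; "ft_torque": the same for the moment, N m; "finger_gap": opening from 0.0 (shut) to 1.0 (fully open); "gripper_force": force on a finger pad.
Only numpy, scipy, OpenCV 4.12 (cv2) and the standard library are available. Lean on these libraries where they do the work, as an engineer would, in place of code of your own. Each camera call takes 0.05 s, during which the arm holds its last target. There are 200 camera calls.

## Working session

There is one attempt and no reset: what is moved stays moved. The work goes in short steps, Python scripts to look and compute and a tool call to move; the robot and the scene stay as the last step left them, time stands still between calls to the robot, and variables do not carry over. Pictures are saved under pics/ and viewed, at most 10 in all, crops included, and the job is handed in when it is done.

Besides the shell and the picture viewer there is one more tool, called after ">>>" as a command line: name --pt "numbers of a row" for each row, then --argument value for the rest. step_arm: Moves the arm, as the interface text tells. Shift numbers are shares of 0.02 m and turn numbers shares of 0.08 rad, none past 1 either way. Its arguments: {"type":"object","properties":{"offset":{"type":"array"},"spin":{"type":"array"},"grip":{"type":"number"},"newtons":{"type":"number"}},"required":["offset","spin"]}

```bash
mkdir -p pics; python3 - <<'E'
from bench import *
import cv2
for n in("top","side"):
    im=grab_frame(n); cv2.imwrite(f"pics/{n}0.png",cv2.cvtColor(im,cv2.COLOR_RGB2BGR)); print(camera_model(n))
s=read_state(); print(s)
E
```

```text
{'fx': 388.1623670089882, 'fy': 388.1623670089882, 'cx': 259.79360501720225, 'cy': 189.31486952489965, 'rvec': array([ 1.98915963, -2.21684256,  0.24760763]), 'tvec': array([-0.02092277,  0.58616568,  1.0611763 ])}
{'fx': 417.3646509598364, 'fy': 417.3646509598364, 'cx': 260.0810946212861, 'cy': 190.7911291870624, 'rvec': array([ 0.18847864, -2.6650746 ,  1.46582797]), 'tvec': array([0.55615038, 0.14897796, 1.31688602])}
{'time': 0.1, 'qpos': array([ 1.27918375,  0.62921692,  0.0384432 ,  1.51825873, -0.02701554,
        0.99629647, -0.02000696]), 'qvel': array([ 0.00043947, -0.00090818,  0.00046436, -0.00369739,  0.00134782,
       -0.00088443, -0.00093156]), 'tau': array([ 2.74883139e-03, -5.64536154e+01,  1.23108655e+00, -1.93974406e+01,
        1.15714862e-02,  5.38342923e-03, -6.47601269e-06]), 'tool_pos': array([ 0.14545347, -0.63298442,  0.24950774]), 'tool_rot': array([-8.25618834e-04,  9.93633296e-01,  1.12659589e-01, -9.38818881e-05]), 'force': array([-0.09838734,  0.27864254, -0.29823451]), 'ft_torque': array([ 0.00730911, -0.03370488, -0.02621561]), 'gripper_force': 0.0, 'finger_gap': 1.003188224610249}
```

View pics/top0.png

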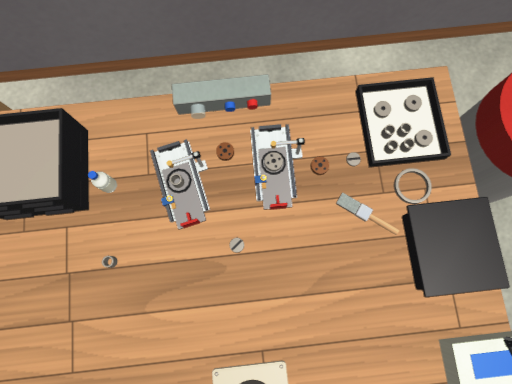

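View pics/side0.png

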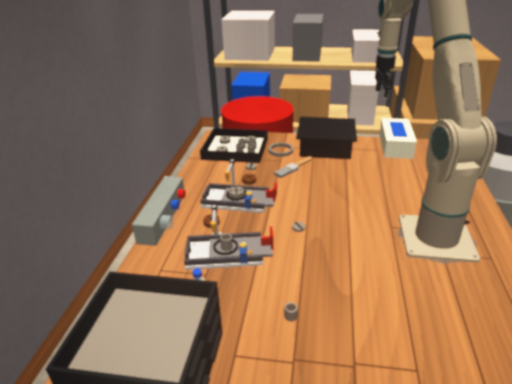

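The right jig (around 273,165 in top) carries the disc and its red paddle is near (278,203). The left jig (180,185) holds the sleeve, with its paddle at (190,221). Next I'll measure the right jig's paddle and seat.

```bash
cat > h.py <<'E'
from bench import *
import cv2, numpy as np
def ray(n,u,v):
    c=camera_model(n);K=np.array([[c['fx'],0,c['cx']],[0,c['fy'],c['cy']],[0,0,1]])
    R=cv2.Rodrigues(c['rvec'])[0]; return -R.T@c['tvec'], R.T@np.linalg.solve(K,[u,v,1])
def onz(n,u,v,z):
    o,d=ray(n,u,v); return (o+d*(z-o[2])/d[2])[:2]
def red(im):
    h=cv2.cvtColor(im,cv2.COLOR_RGB2HSV); return ((h[...,0]<6)|(h[...,0]>174))&(h[...,1]>170)&(h[...,2]>70)
E
python3 - <<'E'
from h import *
for n in("top","side"):
    im=cv2.cvtColor(cv2.imread(f"pics/{n}0.png"),cv2.COLOR_BGR2RGB); m=red(im).astype('u1')
    k,l,s,c=cv2.connectedComponentsWithStats(m)
    for i in range(1,k):
        if 15<s[i][4]<600: print(n,s[i],c[i],cv2.minAreaRect(np.argwhere(l==i)[:,::-1].astype('f4')), onz(n,*c[i],.078))
x=cv2.imread("pics/top0.png")[110:220,235:325]; y=cv2.imread("pics/side0.png")[150:220,195:285]
x=cv2.resize(x,None,fx=5,fy=5,interpolation=cv2.INTER_CUBIC); y=cv2.resize(y,(330,550*70//90*330//428),interpolation=cv2.INTER_CUBIC)
o=np.zeros((550,790,3),'u1'); o[:,:450]=x; o[:y.shape[0],455:785]=y; cv2.imwrite("pics/c.png",o)
E
```

```text
top [247  99  10  10  81] [251.98765432 103.69135802] ((251.5, 103.5), (9.0, 9.0), 90.0) [ 0.84475674 -0.0889434 ]
top [271 196  16  13  88] [278.14772727 204.44318182] ((278.6741638183594, 204.92137145996094), (12.931974411010742, 13.355973243713379), 32.00538635253906) [ 0.5282054  -0.13103541]
top [181 213  19  15 100] [189.48 221.5 ] ((189.22003173828125, 222.54002380371094), (15.0, 13.800000190734863), 36.869895935058594) [0.50666891 0.12344838]
side [266 183  10  16  73] [271.52054795 192.06849315] ((270.5, 190.5), (15.0, 9.0), 90.0) [ 0.53487967 -0.08508998]
side [178 189   7   9  54] [180.74074074 192.92592593] ((181.0, 193.0), (8.0, 6.0), 90.0) [ 0.84307939 -0.0430814 ]
side [262 228  11  17  84] [267.27380952 238.92857143] ((267.0487976074219, 235.56097412109375), (9.717975616455078, 15.902141571044922), 6.34019136428833) [0.51415906 0.16699623]
```

View pics/c.png

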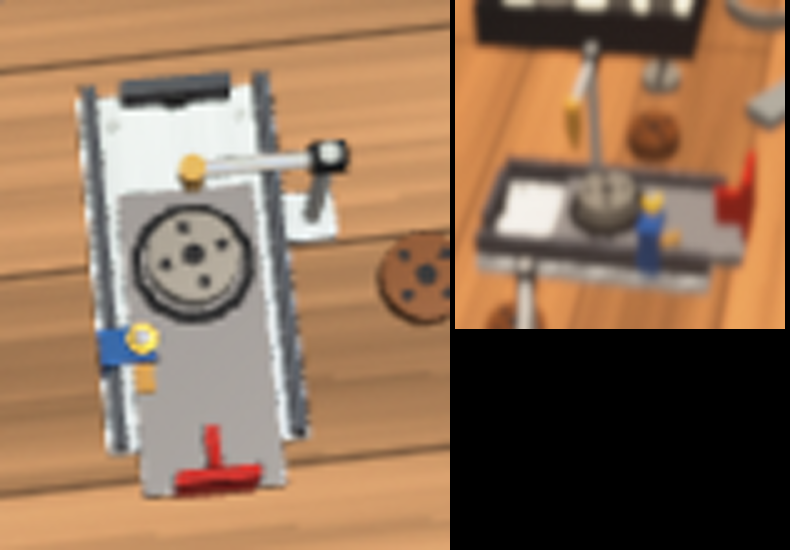

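The disc with five holes sits in this jig's seat. In the crop the paddle top runs from about (176,484) to (262,478), and the seat centre is at (193,263).

```bash
python3 - <<'E'
from h import *
f=lambda u,v,z:onz("top",235+u/5-.4,110+v/5-.4,z)
P=f(176,486,.078);Q=f(262,479,.078);S=f(193,263,.031)
print("face top ends",P,Q,"mid",(P+Q)/2,"width",np.linalg.norm(P-Q),"yaw",np.arctan2(*(P-Q)[::-1])-np.pi/2)
M=(P+Q)/2;print("seat",S,"dist",np.linalg.norm(S-M),"yaw",np.arctan2(*(S-M)[::-1]))
for a,b in(((88,88),(121,452)),((262,72),(298,438))):
    A=f(*a,.032);B=f(*b,.032);print("rail",A,B,"yaw",np.arctan2(*(A-B)[::-1]))
s=read_state();from scipy.spatial.transform import Rotation as R
print(R.from_quat(np.roll(s['tool_rot'],-1)).as_matrix().round(3))
E
```

```text
face top ends [ 0.52400492 -0.10663099] [ 0.52272993 -0.15575108] mid [ 0.52336742 -0.13119104] width 0.049136635062491 yaw -0.025950679020113387
seat [ 0.66838074 -0.13455129] dist 0.1450522419872505 yaw -0.023167893472865395
rail [ 0.78790265 -0.08265415] [ 0.55619713 -0.07835979] yaw -0.018531600634276748
rail [ 0.78665584 -0.19151078] [ 0.55323627 -0.18416595] yaw -0.03145581176561803
[[ 0.975  0.224 -0.   ]
 [ 0.224 -0.975  0.002]
 [-0.    -0.002 -1.   ]]
```

>>> step_arm --pt "0 0 0" --pt "0 0 0" --pt "0 0 0" --pt "0 0 0" --pt "0.58 -0.98 0" --pt "0.58 -0.98 0" --pt "0.58 -0.98 0" --pt "0.58 -0.98 0" --pt "0.58 -0.98 0" --pt "0.58 -0.98 0" --spin '[0.785,0.785,0.785,0.785,0,0,0,0,0,0]' --grip 0

```text
time: 0.93
tool_pos: [0.2185, -0.5164, 0.2499]
tool_rot: [-0.0, 1.0, -0.013, -0.0]
force: [0.8, -0.8, 0.0]
finger_gap: -0.003
gripper_force: 0.0
```

>>> step_arm --pt "0.58 -0.98 0" --pt "0.58 -0.98 0" --pt "0.58 -0.98 0" --pt "0.58 -0.98 0" --pt "0.58 -0.98 0" --pt "0.58 -0.98 0" --pt "0.58 -0.98 0" --pt "0.58 -0.98 0" --pt "0.58 -0.98 0" --pt "0.58 -0.98 0" --spin '[0,0,0,0,0,0,0,0,0,0]'

```text
time: 1.77
tool_pos: [0.3393, -0.3235, 0.2501]
tool_rot: [-0.0, 1.0, -0.013, -0.0]
force: [0.8, 0.2, -1.1]
finger_gap: -0.002
gripper_force: 0.0
```

>>> step_arm --pt "0.58 -0.98 0" --pt "0.58 -0.98 0" --pt "0.58 -0.98 0" --pt "0.58 -0.98 0" --pt "0.58 -0.98 0" --pt "0.58 -0.98 0" --pt "0.58 -0.98 0" --pt "0.58 -0.98 0" --pt "0.58 -0.98 0" --pt "0.58 -0.98 0" --spin '[0,0,0,0,0,0,0,0,0,0]'

```text
time: 2.6
tool_pos: [0.4603, -0.1307, 0.2501]
tool_rot: [-0.0, 1.0, -0.013, -0.0]
force: [-0.0, 0.3, -0.7]
finger_gap: 0.001
gripper_force: 0.0
```

>>> step_arm --pt "0 0 1" --pt "0 0 1" --pt "0 0 1" --pt "0 0 1" --pt "0 0 1" --pt "0 0 1" --pt "0 0 1" --pt "0 0 1" --pt "0 0 1" --pt "0 0 0.5" --spin '[0,0,0,0,0,0,0,0,0,0]'

```text
time: 3.43
tool_pos: [0.4589, -0.1314, 0.0583]
tool_rot: [-0.0, 1.0, -0.013, -0.001]
force: [0.3, -0.4, -0.3]
finger_gap: -0.002
gripper_force: 0.0
```

```bash
python3 - <<'E'
from h import *
a=[cv2.cvtColor(grab_frame(n),cv2.COLOR_RGB2BGR) for n in("top","side")]
x=cv2.resize(a[0][110:230,230:330],(400,480)); y=cv2.resize(a[1][130:250,190:290],(400,480)); cv2.imwrite("pics/d.png",np.hstack([x,y])); print(read_state()['tool_pos'],read_state()['force'])
E
```

```text
[ 0.45879585 -0.13141558  0.05884776] [-0.25377246 -0.53481958  0.46154859]
```

View pics/d.png

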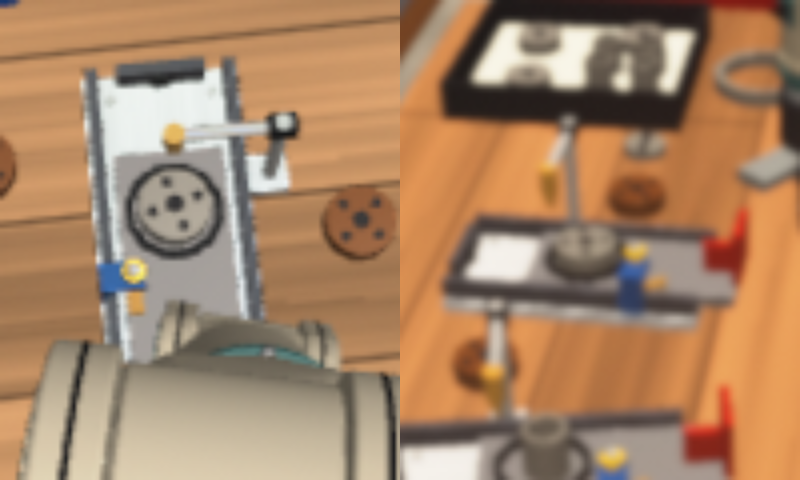

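The arm is now behind the paddle. The disc, in its seat at (175,210) in the crop, is undisturbed. Next I'll close in to contact and push slowly.

>>> step_arm --pt "0.5 0 0" --pt "0.5 0 0" --pt "0.5 0 0" --pt "0.5 0 0" --pt "0.25 0 0" --pt "0.15 0 0" --pt "0.15 0 0" --pt "0.15 0 0" --pt "0.15 0 0" --pt "0.15 0 0" --spin '[0,0,0,0,0,0,0,0,0,0]'

```text
time: 4.37
tool_pos: [0.5176, -0.1332, 0.0602]
tool_rot: [-0.0, 1.0, -0.013, -0.002]
force: [-5.8, 0.6, 4.1]
finger_gap: 0.001
gripper_force: 2.6
```

>>> step_arm --pt "0.2 0 0" --pt "0.2 0 0" --pt "0.2 0 0" --pt "0.2 0 0" --pt "0.2 0 0" --pt "0.2 0 0" --pt "0.2 0 0" --pt "0.2 0 0" --pt "0.2 0 0" --pt "0.2 0 0" --spin '[0,0,0,0,0,0,0,0,0,0]'

```text
time: 5.2
tool_pos: [0.5551, -0.1339, 0.0598]
tool_rot: [-0.001, 1.0, -0.013, -0.005]
force: [-9.1, 0.4, 8.4]
finger_gap: 0.001
gripper_force: 5.1
```

>>> step_arm --pt "0.15 0 0" --pt "0.15 0 0" --pt "0.15 0 0" --pt "0.15 0 0" --pt "0.1 0 0" --pt "0.1 0 0" --spin '[0,0,0,0,0,0]'

```text
time: 5.7
tool_pos: [0.5702, -0.1342, 0.0598]
tool_rot: [-0.001, 1.0, -0.013, -0.006]
force: [-12.1, 1.4, 10.0]
finger_gap: 0.001
gripper_force: 6.0
```

>>> step_arm --pt "0.1 0 0" --pt "0.1 0 0" --pt "0.1 0 0" --spin '[0,0,0]'

```text
time: 5.95
tool_pos: [0.5744, -0.1343, 0.0597]
tool_rot: [-0.001, 1.0, -0.013, -0.008]
force: [-18.7, 1.4, 16.5]
finger_gap: 0.004
gripper_force: 9.3
```

>>> step_arm --pt "0.1 0 0" --pt "0 0 0" --spin '[0,0]'

```text
time: 6.12
tool_pos: [0.5744, -0.1343, 0.0595]
tool_rot: [-0.001, 1.0, -0.013, -0.01]
force: [-19.3, 1.5, 15.4]
finger_gap: -0.002
gripper_force: 9.4
```

>>> step_arm --pt "0.1 0 0" --pt "0.1 0 0" --pt "0 0 0" --spin '[0,0,0]'

```text
time: 6.37
tool_pos: [0.5744, -0.1343, 0.0592]
tool_rot: [-0.002, 1.0, -0.013, -0.014]
force: [-25.8, 2.5, 19.3]
finger_gap: 0.001
gripper_force: 12.9
```

```bash
python3 - <<'E'
from h import *
a=[cv2.cvtColor(grab_frame(n),cv2.COLOR_RGB2BGR) for n in("top","side")]
x=cv2.resize(a[0][110:230,230:330],(400,480)); y=cv2.resize(a[1][130:250,190:290],(400,480)); cv2.imwrite("pics/e.png",np.hstack([x,y]))
E
```

```text
(no output)
```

View pics/e.png

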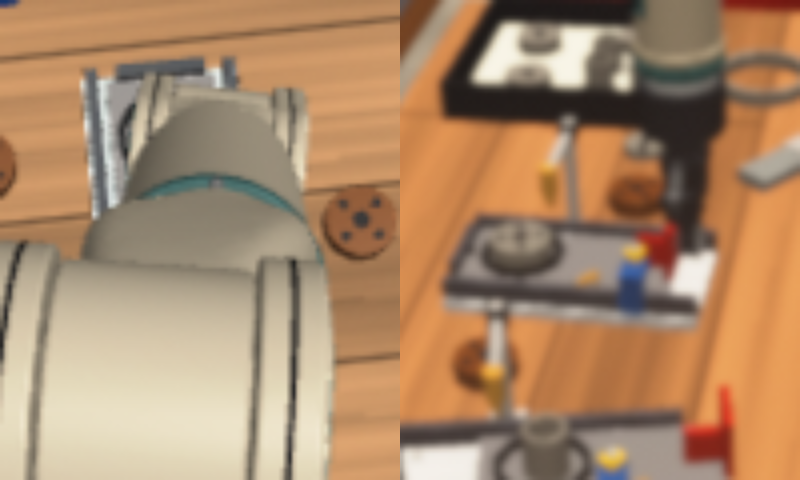

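The shuttle is against its end stop: the TCP stalled at x = 0.5744 while the force rose, and the disc rides at (520,248) in the crop. Next I'll back away smoothly.

>>> step_arm --pt "-0.2 0 0" --pt "-0.3 0 0" --pt "-0.3 0 0" --pt "-0.3 0 0" --pt "-0.3 0 0" --pt "-0.3 0 0" --pt "-0.3 0 0" --pt "-0.5 0 0" --pt "-0.5 0 0" --pt "-0.5 0 0" --spin '[0,0,0,0,0,0,0,0,0,0]'

```text
time: 7.3
tool_pos: [0.5179, -0.1332, 0.0603]
tool_rot: [0.0, 1.0, -0.013, 0.0]
force: [-0.5, 0.3, -0.0]
finger_gap: 0.001
gripper_force: 0.0
```

>>> step_arm --pt "-0.8 0 0" --pt "-0.8 0 0" --pt "-0.8 0 0" --pt "0 0 -0.5" --pt "0 0 -1" --pt "0 0 -1" --pt "0 0 -1" --pt "0 0 -1" --pt "0 0 -1" --pt "0 0 -1" --spin '[0,0,0,0,0,0,0,0,0,0]'

```text
time: 8.13
tool_pos: [0.4713, -0.132, 0.1923]
tool_rot: [0.0, 1.0, -0.013, 0.001]
force: [1.1, -0.3, 0.2]
finger_gap: -0.0
gripper_force: 0.0
```

>>> step_arm --pt "0 1 -0.3" --pt "0 1 -0.3" --pt "0 1 0" --pt "0 1 0" --pt "0 1 0" --pt "0 1 0" --pt "0 1 0" --pt "0 1 0" --pt "0 1 0" --pt "0 1 0" --spin '[0,0,0,0,0,0,0,0,0,0]'

```text
time: 8.97
tool_pos: [0.4659, -0.3334, 0.2034]
tool_rot: [0.0, 1.0, -0.013, 0.001]
force: [0.1, -0.5, 0.6]
finger_gap: -0.001
gripper_force: 0.0
```

```bash
python3 - <<'E'
from h import *
a=[cv2.cvtColor(grab_frame(n),cv2.COLOR_RGB2BGR) for n in("top","side")]
x=cv2.resize(a[0][110:230,230:330],(400,480)); y=cv2.resize(a[1][130:250,190:290],(400,480)); cv2.imwrite("pics/f.png",np.hstack([x,y]))
E
```

```text
(no output)
```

View pics/f.png

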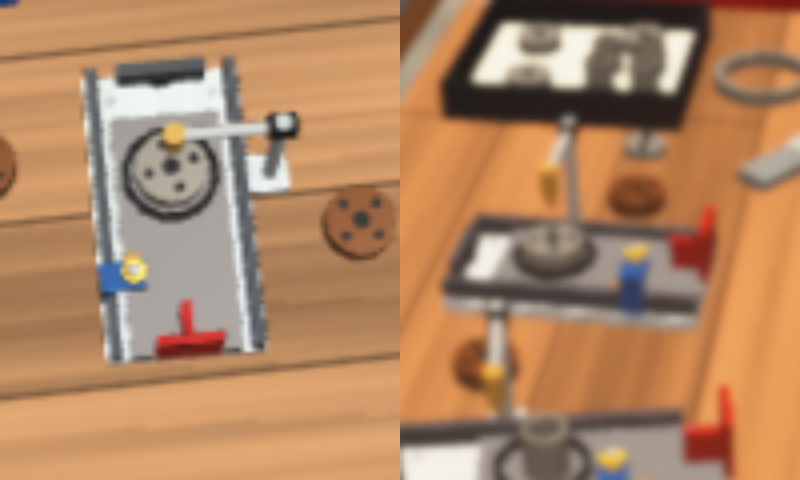

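The shuttle has moved about 30 mm ahead and latched at mid. The disc at (171,172) in the crop sits in its seat under the nozzle, and the other jig is unchanged.

```bash
python3 -c "
from bench import *
print(hand_in())"
```

```text
the job is handed in; nothing more can be done
None
```

The job is handed in: I pushed the disc jig's shuttle to its end stop and let go, and the last pictures show it latched at mid position with the disc in its seat under the nozzle.

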